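# Shut and lock the lens edger's cover

### The arm

A 6-joint arm with a two-finger parallel gripper is mounted at the origin on the work surface. World frame = base frame: x ahead of the robot, y to its left, z up, the work surface at z = 0. Lengths are in m, angles in rad, forces in N, time in s.
With the tool pointing down it reaches from about 0.275 to 0.975 m from the base axis. Payload 8.4 kg.
Tool frame: the origin (TCP) lies midway between the tips of the shut fingers; the grasp point (between the pads) lies 19 mm behind it; z points along the fingers, y is the line along which they close (so a half turn about z gives the same grasp; the last joint's range is limited). The gripper opens to 92 mm and grips with 3 to 60 N. Pads are 20 mm wide; open, the fingers measure 128 mm over their backs; the gripper's body (75 mm by 189 mm) begins 69 mm behind the grasp point.
Start: joints at [-0.002, 0.353, 1.633, -0, 1.155, -0.002], TCP at [0.625, -0, 0.215] pointing down, gripper open.
Joint ranges: [-2.63, 2.63], [-0.92, 2.1], [0.06, 2.66], [-1.3, 4.44], [0, 2.69], [-3.02, 3.02]. Speed limits (rad/s): [2.22, 2.22, 2.79, 3.14, 3.14, 3.14].

### API

Orientations are given as a rotation vector (axis times angle).
In Python, from plant import bot gives the robot as it stands. The module is installed in compiled form; this text tells all that it offers. Calls block until the motion is done:
- bot.move_ptp(position, orientation): joint-space move of the TCP to a pose.
- bot.move_straight(position, v=0.15, attitude=None): straight line of the TCP; attitude=None keeps the orientation; v is the mean speed in m/s.
- bot.goto_joints(angles): joint-space move.
- bot.release() and bot.gripper_close(): open the fingers fully, or close them until they stop; the grip force is fixed at half the most.
- bot.dwell(seconds).
- bot.ik(position, orientation): joint angles nearest the present ones, or None.
- bot.observe(): the state.
- bot.read_camera(name): name is "scene" or "side" or "wrist"; returns a dict with "img" (420x560x3 uint8, red, green, blue), "z_map" (420x560 float32, m along the optical axis (not along the pixel's ray), 0 where there is no reading), "mtx" (3x3 intrinsics, pixels), "xyz" and "rotation" of the camera in the world. Camera axes: x right, y down, z forward; pixel columns grow to the right and rows downward; lengths in m; the calibration is good to about 2 mm. A picture is of the moment at which its call begins.
A pose or a line that the arm cannot do raises bot.PlanningError and nothing moves.
- bot.job_done(): hands the job in; it is judged then, once.
Trained networks look in a picture, given as the dict that the camera call returned (one of the last four; its "shot" number tells which), for a name from the list of things; names that differ only in an ending like _2 or _b are one class to them, and where a whole thing is asked for, a point or a joint stands for the part that bears it (a point fixed in the world has none). Each returns a list of dicts, best first, with "confidence" (0 to 1); they miss things now and then, are a little off and sometimes report something else, mostly with a low value. They report only what shows in the picture. A call takes as long as a camera call. They do not tell look-alikes from the thing itself.
- bot.look_for(picture, name): "at" ([column, row] as shares, 0 to 1, of the picture: columns of its width, rows of its height, amid what is visible of it).
- bot.masks_of(picture, name): "mask" (420x560 bool, what is visible of it) and "at" ([column, row] as shares, 0 to 1, of the picture: columns of its width, rows of its height, amid what is visible of it).
- bot.tip_of(picture, name): "at" ([column, row] as shares, 0 to 1, of the picture: columns of its width, rows of its height: a listed point, or the origin of a listed thing).
The state is a dict: "time_s": time; "q": joint angles; "joint_vel": joint speeds; "tau": joint torques, N m; "tcp_pos": TCP position; "orientation": TCP orientation; "force": force on the tool from outside, world axes, zero at the start; "ft_torque": the same for the moment, N m; "width": opening from 0.0 (shut) to 1.0 (fully open); "grasp_force": force on a finger pad.
Only numpy, scipy, OpenCV 4.12 (cv2) and the standard library are available. Lean on these libraries where they do the work, as an engineer would, in place of code of your own. Each camera call takes 0.05 s, during which the arm holds its last target. There are 200 camera calls.

### The job

Get the bench lens edger ready to run: with your fingertips push its raised blue cover all the way down until it is shut, then set a fingertip in the slot of the round quarter-turn fastener on the cover and turn it clockwise (seen from above) until it stops, so that the cover is locked. Nothing needs gripping: do not swing the cover further open, and leave the tray, bottle, pen pot and orange lens block standing where they are. Finish clear of everything.

Things in the scene. Friction and masses are not known exactly. Their poses are not given: they have to be found in the camera images.
- machine: White bench lens edger, fixed, 250 (x) x 340 (y) x 110 mm high; origin at the centre of its underside on the work surface, front (robot side) at -x, z up. Its blue cover, 210 x 236 x 10 mm, shut, spans x -115 to +95, y -118 to +118 in this frame, upper face 120 mm above the work surface; the fastener's axis is then at x -57, y 0.
- hinge (a point): Point on the cover's hinge line (along the machine's y), middle of the cover's far edge, level with its underside: machine frame x 95, y 0, z 110 mm. Does not move.
- lid (a joint): Cover angle in rad: 0 shut (a stop), grows as the free edge, nearest the robot, swings up; starts 0.30 to 0.55. A friction hinge keeps it where it is left; a few newtons near the free edge push it down. Shut it fully before turning the fastener, whose tongue then passes under a keeper inside the front wall.
- cover_left (a point): Plain spot on the upper face of the cover, good for pushing: 165 mm from the hinge line, 45 mm from the free edge, 85 mm to the machine's +y side of the fastener's axis. Moves with the cover.
- cover_right (a point): The like spot 85 mm to the -y side of the fastener's axis.
- slot: Slot of the fastener, a 100 mm disc on the cover: between two black half-moon cheeks the slot, yellow floor, 38 mm wide, 20 deep, crosses the disc, open at both ends; fingertips fit in. Origin on the turning axis at the slot floor, 4 mm above the cover; slot runs along y, walls at x -19 and +19 mm, z up out of the cover. Turn by pushing a wall sideways in an arc, 20 to 40 mm off the axis.
- cam (a joint): Angle of the fastener in rad, clockwise from above: 0 unlocked (slot along the machine's y, in line with two red marks on the cover), 1.571 locked (slot along the machine's x, in line with the green mark), with a stop at each; starts 0 to 0.35. Turning takes about 0.1 N m; it stays where it is left.
- tray_mid (a point): Blue lens tray 150 x 180 x 40 mm with two lenses and a pair of spectacles, loose on the work surface at the machine's -y side; point at its centre, half-way up. Leave alone.
- bottle_mid (a point): White bottle with a blue cap, 60 mm across, 150 high, loose, standing beside the machine on either side; point at its centre, half-way up. Leave alone.
- pot_mid (a point): Grey pen pot 72 mm across, 85 high, pens up to 130 mm, loose, standing beside the machine on either side; point at its centre, half-way up the pot. Leave alone.
- block_mid (a point): Small orange lens block, 32 mm across, 36 high, loose, standing on the machine's top deck at the -y side of the cover; point at its centre, half-way up. Leave alone.
There are look-alikes about, which are no part of the job. Leave any yellow look-alike of the part that bears pot_mid alone.

How it is judged:
By the outcome, as a careful person would: the job done as asked, in the order asked, and still so for the second after the job is handed in, with the robot touching nothing.
It also fails if it takes over 45 s, if anything falls off the work surface, if the arm or the gripper's body presses on something with over 40 N, if the wrist force passes 120 N, or if a joint passes its speed limit or range.

## Working session

There is one attempt and no reset: what is moved stays moved. The work goes in short steps, each a Python script; the robot and the scene stay as the last script left them, time stands still between calls to the robot, and variables do not carry over. Pictures are saved under pics/ and viewed, at most 10 in all, crops included, and the job is handed in when it is done.

```bash
mkdir -p pics; cat > h.py <<'E'
import numpy as np, cv2
from plant import bot
def world(p,at,win=2):
    c,r=at[0]*560,at[1]*420
    ci,ri=int(c),int(r)
    z=p["z_map"][max(0,ri-win):ri+win+1,max(0,ci-win):ci+win+1]; z=z[z>0]
    if not len(z): return None
    z=np.median(z)
    v=np.linalg.inv(p["mtx"])@[c,r,1]*z
    return p["rotation"]@v+p["xyz"]
def cloud(p):
    r,c=np.mgrid[0:420,0:560]
    v=np.stack([c+.5,r+.5,np.ones_like(c)],-1)@np.linalg.inv(p["mtx"]).T*p["z_map"][...,None]
    return v@np.array(p["rotation"]).T+p["xyz"]
def save(p,n): cv2.imwrite("pics/"+n,p["img"][...,::-1])
E
python3 - <<'E'
from h import *
np.set_printoptions(precision=3,suppress=True)
ims=[]
for n in ["scene","side"]:
    p=bot.read_camera(n); ims.append(p["img"])
    np.savez(n,**{k:p[k] for k in["img","z_map","mtx","xyz","rotation"]})
    print(n,p["xyz"])
    for t in ["hinge","cover_left","cover_right","slot","tray_mid","bottle_mid","pot_mid","block_mid","machine"]:
        for d in bot.tip_of(p,t)[:3]:
            print(t,round(d["confidence"],2),np.array(d["at"])*[560,420],world(p,d["at"]))
cv2.imwrite("pics/a.png",ims[0][...,::-1]);cv2.imwrite("pics/b.png",ims[1][...,::-1])
print(bot.observe())
E
```

```text
scene [ 1.238 -0.221  0.904]
hinge 0.8 [319.2   217.812] [1.569 0.11  1.235]
hinge 0.68 [254.912 209.58 ] [1.897 0.438 1.563]
cover_left 0.8 [341.712 150.906] [1.716 0.257 1.382]
cover_right 0.62 [272.104 163.002] [2.007 0.548 1.673]
slot 0.62 [209.776 254.394] [1.956 0.497 1.622]
slot 0.48 [308.896 156.786] [1.714 0.255 1.38 ]
tray_mid 0.87 [184.688 213.696] [2.386 0.927 2.052]
pot_mid 0.9 [163.52  277.116] [2.069 0.61  1.735]
pot_mid 0.77 [231.28 291.69] [1.716 0.257 1.382]
pot_mid 0.72 [209.496 252.504] [1.98  0.521 1.646]
block_mid 0.71 [257.6   211.302] [1.881 0.421 1.547]
machine 0.82 [308.112 219.282] [1.616 0.157 1.282]
machine 0.54 [340.088 149.898] [1.728 0.269 1.394]
side [ 0.536 -0.703  0.73 ]
hinge 0.95 [308.224 193.788] [ 0.313 -0.926  0.507]
cover_left 0.56 [247.408 149.688] [ 0.625 -0.614  0.819]
cover_right 0.6 [244.496 191.814] [ 0.638 -0.601  0.832]
cover_right 0.16 [247.016 174.006] [ 0.626 -0.613  0.82 ]
slot 0.45 [248.024 169.218] [ 0.621 -0.618  0.815]
tray_mid 0.65 [222.6 333.9] [ 0.756 -0.483  0.95 ]
bottle_mid 0.84 [294.112 152.082] [ 0.349 -0.89   0.543]
pot_mid 0.82 [363.216 294.084] [ 0.135 -1.103  0.33 ]
pot_mid 0.69 [328.328 361.914] [ 0.334 -0.905  0.528]
block_mid 0.69 [287.    230.706] [ 0.448 -0.791  0.642]
{'time_s': 1.0, 'q': array([-0.002,  0.353,  1.633, -0.   ,  1.155, -0.002]), 'joint_vel': array([-0.001, -0.   , -0.   , -0.001, -0.001,  0.   ]), 'tau': array([ -0.   , -59.376, -33.458,   0.07 ,   0.016,   0.   ]), 'tcp_pos': array([0.625, 0.   , 0.215]), 'orientation': array([ 2.221,  2.221, -0.   ]), 'force': array([-0.325,  0.064, -0.083]), 'ft_torque': array([ 0.016,  0.039, -0.044]), 'grasp_force': 0.0, 'width': 1.0019746603550614}
```

View pics/a.png

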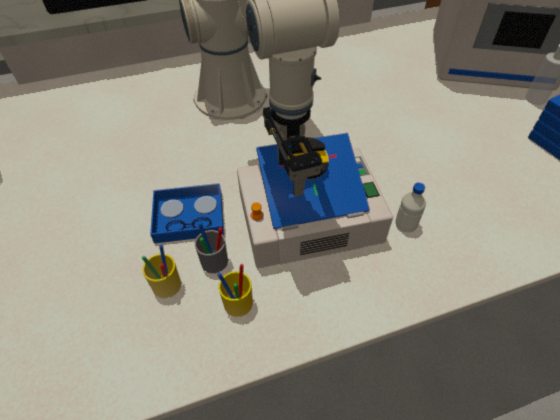

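View pics/b.png

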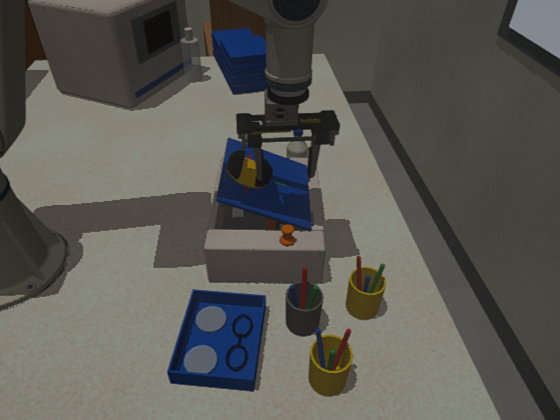

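The scene view shows the machine at about (310,210), with its raised blue cover under the gripper and the fastener at (312,158). The orange block is at (257,211), the tray at (187,212), the bottle at (411,210) and the grey pot at (211,252). The yellow look-alike pots are at (162,277) and (236,294). The rotation is a rotation vector, so I'll fix the helper.

```bash
sed -i 's/p\["rotation"\]@v+/R(p)@v+/; s/np.array(p\["rotation"\]).T/R(p).T/' h.py; cat >> h.py <<'E'
def R(p):
    r=np.array(p["rotation"]); return cv2.Rodrigues(r)[0] if r.size==3 else r
E
python3 - <<'E'
from h import *
np.set_printoptions(precision=3,suppress=True)
S={}
for n,pts in {"scene":dict(hinge=(319.2,217.8),cl=(341.7,150.9),tray=(184.7,213.7),bottle=(411,210),pot=(209.5,252.5),blk=(257.6,211.3)),
 "side":dict(hinge=(308.2,193.8),cl=(247.4,149.7),cr=(244.5,191.8),blk=(287,230.7),pot=(303,308))}.items():
    p=dict(np.load(n+".npz")); 
    for k,c in pts.items(): print(n,k,world(p,np.array(c)/[560,420]))
    X=cloud(p); I=p["img"].astype(int)
    blue=(I[...,2]>I[...,0]*2+20)&(I[...,2]>1.5*I[...,1])&(p["z_map"]>0)&(X[...,2]>.09)&(X[...,2]<.27)&(X[...,0]<.95)&(X[...,0]>.3)&(abs(X[...,1])<.4)
    S[n]=X[blue]
    # machine white top deck: z~0.11
    w=(abs(X[...,2]-.11)<.006)&(I.min(-1)>90)&(X[...,0]<1)&(X[...,0]>.3)&(abs(X[...,1])<.35)
    S[n+"w"]=X[w]
    for k in(n,n+"w"):
        if len(S[k])>5:print(k,len(S[k]),S[k].min(0),S[k].max(0),cv2.minAreaRect(S[k][:,:2].astype(np.float32)))
# plane fit (ransac) of cover
P=np.vstack([S["scene"],S["side"]]);rng=np.random.default_rng(0);best=None
for _ in range(500):
    a=P[rng.choice(len(P),3,False)];nn=np.cross(a[1]-a[0],a[2]-a[0]);l=np.linalg.norm(nn)
    if l<1e-5: continue
    nn/=l;m=abs((P-a[0])@nn)<.004
    if best is None or m.sum()>best.sum():best=m
Q=P[best];c=Q.mean(0);u,s,vt=np.linalg.svd(Q-c,full_matrices=False);nn=vt[2]*np.sign(vt[2][2])
print("plane",c,nn,"tilt",np.arccos(nn[2]),"yaw",np.arctan2(-nn[1],-nn[0]),len(Q),len(P))
# rect in plane
e1=np.array([nn[2],0,-nn[0]]);h=np.array([-nn[0],-nn[1],0]);h/=np.linalg.norm(h)
yh=np.cross([0,0,1],h);xh=np.cross(yh,nn)
uv=np.c_[(Q-c)@xh,(Q-c)@yh];print("ext",np.percentile(uv,[.5,99.5],axis=0),xh,yh)
for q in np.percentile(uv[:,0],[.5,99.5]): print(c+q*xh)
print(cv2.minAreaRect(uv.astype(np.float32)))
E
```

```text
scene hinge [0.685 0.051 0.118]
scene cl [0.55  0.161 0.177]
scene tray [ 0.471 -0.247  0.002]
scene bottle [0.715 0.285 0.087]
scene pot [ 0.659 -0.212  0.065]
scene blk [ 0.633 -0.083  0.136]
scene 5809 [ 0.49  -0.315  0.091] [0.769 0.316 0.209] ((0.6166499257087708, -0.006045728921890259), (0.25823283195495605, 0.6229453086853027), 6.5825700759887695)
scenew 3437 [ 0.455 -0.315  0.104] [0.759 0.32  0.116] ((0.599396288394928, -0.0028895139694213867), (0.29750820994377136, 0.6296505928039551), 4.055972099304199)
side hinge [0.686 0.06  0.116]
side cl [0.551 0.159 0.18 ]
side cr [0.539 0.003 0.176]
side blk [ 0.619 -0.09   0.145]
side pot [ 0.642 -0.198  0.035]
side 2170 [ 0.484 -0.315  0.116] [0.759 0.298 0.266] ((0.6090139150619507, -0.015164941549301147), (0.25380048155784607, 0.6029314398765564), 6.608792304992676)
sidew 2451 [ 0.451 -0.315  0.104] [0.724 0.3   0.116] ((0.584911584854126, -0.0020340681076049805), (0.6149669885635376, 0.25464901328086853), 85.70665740966797)
plane [0.612 0.066 0.149] [ 0.373 -0.039  0.927] tilt 0.38477258523486585 yaw 3.0378711590612153 7617 7979
ext [[-0.083 -0.114]
 [ 0.123  0.119]] [-0.922  0.096  0.375] [-0.104 -0.995  0.   ]
[0.689 0.058 0.118]
[0.499 0.077 0.195]
((0.01960870623588562, 0.1268870234489441), (0.2124178558588028, 0.4898029863834381), 0.5140575766563416)
```

Candidates: the cover is at scene (315,180) and side (262,180). Other blue things are the tray at (187,212) and the background box at (555,130), which aren't on a machine. The fastener is at (312,158), a black disc with a yellow slot; the yellow pots at (162,277) and (236,294) are look-alikes of the pen pot. I choose the hinged cover on the white machine. The fit agrees with the sizes given: hinge about (0.687, 0.056), machine yaw -0.104, cover tilt 0.385. Next I'll raise the arm, close the fingers and take a close look.

```bash
cat >> h.py <<'E'
from scipy.spatial.transform import Rotation as Ro
def ori(a):
    y=np.array([np.cos(a),np.sin(a),0]);z=np.array([0,0,-1.]);x=np.cross(y,z)
    return Ro.from_matrix(np.c_[x,y,z]).as_rotvec()
E
python3 - <<'E'
from h import *
np.set_printoptions(precision=3,suppress=True)
bot.move_straight([.55,.06,.40],v=.25); bot.gripper_close()
p=bot.read_camera("wrist"); save(p,"w1.png"); np.savez("w1",**{k:p[k] for k in["img","z_map","mtx","xyz","rotation"]})
print(p["xyz"])
for t in ["slot","cover_left","cover_right","block_mid","hinge"]:
    for d in bot.tip_of(p,t)[:2]: print(t,round(d["confidence"],2),np.array(d["at"])*[560,420],world(p,d["at"]))
s=bot.observe();print(s["time_s"],s["tcp_pos"],s["width"],s["force"])
E
```

```text
[0.549 0.132 0.569]
slot 0.65 [276.584 174.51 ] [0.55  0.073 0.18 ]
cover_left 0.87 [275.296 102.9  ] [0.548 0.157 0.179]
cover_right 0.68 [261.016 237.216] [ 0.53  -0.009  0.18 ]
block_mid 0.86 [322.392 273.21 ] [ 0.617 -0.077  0.145]
block_mid 0.16 [367.696 177.996] [0.679 0.059 0.123]
hinge 0.89 [368.312 178.29 ] [0.68  0.058 0.121]
hinge 0.45 [276.808 172.116] [0.55  0.076 0.179]
3.6333 [0.55 0.06 0.4 ] 0.004476014743637999 [1.157 0.924 0.37 ]
```

View pics/w1.png

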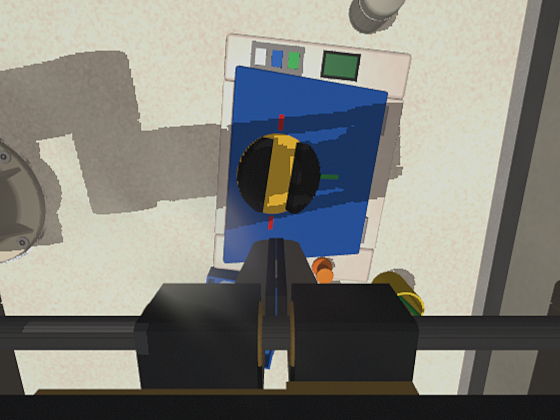

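The wrist view shows the fastener at (279,174). Its slot runs (287,135) to (272,212), nearly in line with the red marks, so the cam is about 0. The plain left spot is at (275,103), and the fingers are shut at (275,250). Now I'll push the cover down along its arc with a force check.

```bash
cat >> h.py <<'E'
YAW=-.104
X=np.array([np.cos(YAW),np.sin(YAW),0]);Y=np.array([-np.sin(YAW),np.cos(YAW),0]);Z=np.array([0,0,1.])
H=np.array([.684,.057,.110])
def spot(th,side=.085,r=.165,dz=0):
    return H+X*(-r*np.cos(th)+.01*np.sin(th))+Y*side+Z*(r*np.sin(th)+.01*np.cos(th)+dz)
E
python3 - <<'E'
from h import *
np.set_printoptions(precision=3,suppress=True)
bot.move_straight(spot(.5,dz=.02),v=.25,attitude=ori(YAW))
f0=bot.observe()["force"]
for th in list(np.arange(.44,.05,-.05))+[.05,.03,.02,.01,0,-.01,-.02,-.03,-.04]:
    bot.move_straight(spot(th),v=.08)
    s=bot.observe();f=s["force"]-f0
    if th<.12 or abs(th-.29)<.01: print(round(th,2),s["tcp_pos"],f)
    if f[2]>30: break
print(s["time_s"])
bot.move_straight(s["tcp_pos"]+Z*.05,v=.2)
bot.move_straight([.55,.04,.36],v=.3,attitude=ori(0))
p=bot.read_camera("wrist"); save(p,"w2.png")
for t in ["slot","cover_left","cover_right","hinge"]:
    for d in bot.tip_of(p,t)[:2]: print(t,round(d["confidence"],2),np.array(d["at"])*[560,420],world(p,d["at"]))
C=cloud(p);I=p["img"].astype(int)
m=(I[...,2]>I[...,0]*2+20)&(I[...,2]>1.5*I[...,1])&(C[...,2]>.1)&(C[...,2]<.2)
Q=C[m];A=np.c_[Q[:,:2],np.ones(len(Q))];k=np.linalg.lstsq(A,Q[:,2],rcond=None)[0];print("slope",k,"z",np.percentile(Q[:,2],[2,50,98]),cv2.minAreaRect(Q[:,:2].astype(np.float32)))
ye=(I[...,0]>110)&(I[...,1]>80)&(I[...,2]<.45*I[...,0])&(abs(C[...,2]-.124)<.02)&(np.hypot(C[...,0]-.535,C[...,1]-.073)<.065)
q=C[ye];print("yellow",len(q),q.mean(0),cv2.minAreaRect(q[:,:2].astype(np.float32)))
bk=(I.max(-1)<60)&(C[...,2]>.132)&(C[...,2]<.165)&(np.hypot(C[...,0]-.535,C[...,1]-.073)<.065)
q=C[bk|ye];print("disc",len(bk[bk]),cv2.minEnclosingCircle(q[:,:2].astype(np.float32)),np.percentile(C[bk][:,2],[5,50,95]))
print(bot.observe()["time_s"])
E
```

```text
0.29 [0.538 0.158 0.166] [-0.621  0.754 -0.779]
0.09 [0.53  0.158 0.134] [-0.451 -1.083 -1.206]
0.05 [0.529 0.159 0.128] [-0.614 -0.376 -1.029]
0.03 [0.529 0.159 0.125] [ 0.157  0.092 -1.447]
0.02 [0.529 0.159 0.123] [ 0.14  -0.366 -0.761]
0.01 [0.529 0.159 0.122] [ 0.371  0.427 -0.282]
0 [0.529 0.159 0.12 ] [-0.82   0.222  3.758]
-0.01 [0.529 0.159 0.12 ] [-6.305 -1.928 19.944]
-0.02 [0.529 0.159 0.12 ] [-11.182  -3.634  36.172]
8.6167
cover_left 0.93 [261.128  83.916] [0.529 0.16  0.119]
cover_right 0.75 [249.48 216.72] [ 0.512 -0.007  0.119]
hinge 0.73 [381.192 163.716] [0.682 0.064 0.118]
slope [-0.    -0.002  0.119] z [0.117 0.119 0.121] ((0.5825502276420593, 0.0869976282119751), (0.2702644467353821, 0.2081315666437149), 84.03414154052734)
yellow 2316 [0.534 0.075 0.123] ((0.5320297479629517, 0.07382448017597198), (0.09846605360507965, 0.04454720392823219), 78.40274810791016)
disc 2276 ((0.5336043834686279, 0.07376764714717865), 0.05055157467722893) [0.142 0.143 0.144]
10.1833
```

View pics/w2.png

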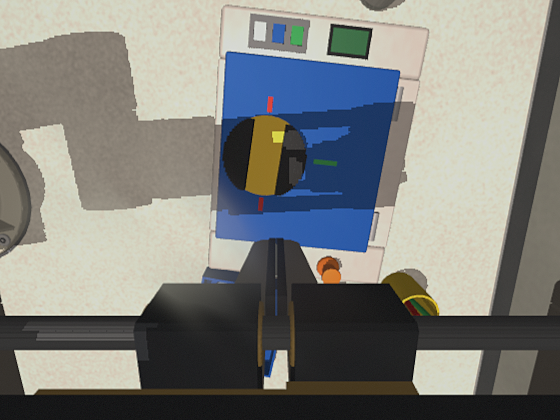

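The cover lies flat at z 0.119 with zero slope, so it is shut, and the push ended in 36 N against the stop. The slot in the picture runs from about (268,118) to (262,190), at world 78°, so the cam is about 0.1. Its centre is (0.534, 0.074), which agrees with the hinge. Now I'll turn it.

```bash
cat > turn.py <<'E'
from h import *
np.set_printoptions(precision=3,suppress=True)
c=np.array([.5335,.0737,0]);r=.030
u=lambda a:np.array([np.cos(a),np.sin(a),0])
def pos(a,off,z): return c+r*u(a)+off*u(a-np.pi/2)+Z*z
a0=np.radians(78.5)
bot.move_ptp(pos(a0,0,.175),ori(a0))
bot.move_straight(pos(a0,0,.150),v=.15)
f0=bot.observe()["force"]
bot.move_straight(pos(a0,0,.131),v=.05)
f=bot.observe()["force"]-f0;print("in",f)
off=.008
if f[2]<8:
    bot.move_straight(pos(a0,off,.131),v=.06)
    for a in list(np.linspace(a0-.1,YAW+.05,13))+list(YAW+.05-np.arange(.03,.37,.03)):
        bot.move_straight(pos(a,off,.131),v=.08,attitude=ori(max(a,YAW-.04)))
        s=bot.observe();f=s["force"]-f0
        print(round(a,3),s["tcp_pos"],f)
        if np.hypot(f[0],f[1])>25: break
    bot.move_straight(pos(max(a,YAW),0,.131),v=.06)
bot.move_straight(bot.observe()["tcp_pos"]+Z*.06,v=.15)
bot.move_straight([.55,.04,.36],v=.3,attitude=ori(0))
p=bot.read_camera("wrist"); save(p,"w3.png")
C=cloud(p);I=p["img"].astype(int)
ye=(I[...,0]>100)&(I[...,1]>70)&(I[...,2]<.45*I[...,0])&(abs(C[...,2]-.124)<.02)&(np.hypot(C[...,0]-.535,C[...,1]-.073)<.065)
q=C[ye];print("yellow",len(q),q.mean(0),cv2.minAreaRect(q[:,:2].astype(np.float32)))
print(bot.observe()["time_s"])
E
python3 turn.py
```

```text
in [-0.827 -0.374  0.316]
1.27 [0.55  0.1   0.131] [-1.899 -0.566  0.132]
1.16 [0.553 0.098 0.131] [-2.599 -0.454  0.183]
1.049 [0.555 0.096 0.131] [-3.176  0.068  0.973]
0.939 [0.557 0.093 0.131] [-3.027 -0.429  0.085]
0.829 [0.559 0.09  0.131] [-3.589  0.354  0.717]
0.718 [0.561 0.087 0.131] [-4.445  0.017  0.685]
0.608 [0.562 0.084 0.131] [-4.593  0.173  0.773]
0.498 [0.563 0.081 0.131] [-3.986  1.02  -0.636]
0.387 [0.564 0.078 0.131] [-4.342  1.419  0.705]
0.277 [0.564 0.074 0.131] [-4.459  2.318  0.192]
0.167 [0.564 0.071 0.131] [-3.96   2.552 -0.47 ]
0.056 [0.564 0.068 0.131] [-3.706  3.832 -0.884]
-0.054 [0.563 0.064 0.131] [-3.182  3.598 -0.667]
-0.084 [0.563 0.063 0.131] [-2.673  3.913 -0.853]
-0.114 [0.563 0.062 0.131] [-1.985  4.773 -0.432]
-0.144 [0.562 0.062 0.131] [-1.95   6.453 -1.968]
-0.174 [0.562 0.062 0.131] [-1.079 10.144 -2.882]
-0.204 [0.562 0.062 0.131] [ 1.055 13.956 -4.554]
-0.234 [0.562 0.062 0.131] [ 2.023 16.506 -5.771]
-0.264 [0.562 0.061 0.131] [ 3.415 20.65  -7.481]
-0.294 [0.562 0.061 0.131] [ 4.637 23.665 -8.383]
-0.324 [0.562 0.061 0.131] [ 5.57  28.156 -9.839]
yellow 2275 [0.533 0.073 0.124] ((0.5345687866210938, 0.07300674915313721), (0.09193706512451172, 0.08986242115497589), 39.95956039428711)
19.7833
```

View pics/w3.png

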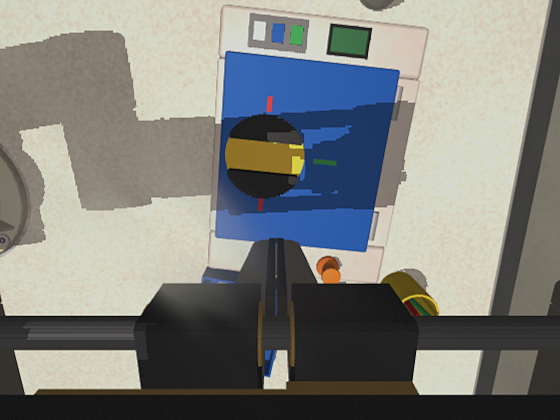

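The slot now runs from (228,152) to (303,160), in line with the green mark at (325,162). The force rose against the stop, the cover is still flat, and the orange block hasn't moved. The arm is clear above everything.

```bash
python3 -c "
from plant import bot
print(bot.job_done())"
```

```text
the job is handed in; nothing more can be done
None
```

The cover is shut and its fastener turned clockwise to the stop, so it is locked; the arm finished clear of everything, and I handed the job in at about 20 s, well inside the 45 s limit.

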